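Put the shoe creams back with their own brushes

ROBOT

A 6-joint arm with a two-finger parallel gripper is mounted at the origin on the work surface. World frame = base frame: x ahead of the robot, y to its left, z up, the work surface at z = 0. Lengths are in m, angles in rad, forces in N, time in s.
With the tool pointing down it reaches from about 0.4 to 0.825 m from the base axis. Payload 7 kg.
Tool frame: the origin (TCP) lies on the centre line of the jaws, within the pads' length; the fingertips stand ahead of it and the grasp point (between the pads) lies 11 mm behind it (arm.tips_ahead is the z of the fingertips in the tool frame, in m); z points along the fingers, y is the direction in which the jaws open and shut (so a half turn about z gives the same grasp; the last joint's range is limited). The gripper opens to 88 mm and grips with 3 to 60 N. Pads are 19 mm wide; open, the fingers measure 130 mm over their backs; the gripper's body (78 mm by 193 mm) begins 47 mm behind the grasp point.
Start: joints at [-0.838, 0.359, 0.012, 0, -1.224, -0.288], TCP at [0.29, -0.609, 0.235] pointing down, gripper open.
Joint ranges: [-3.07, 3.07], [-1.43, 2.12], [-1.02, 1.25], [-3.03, 1.67], [-3.05, -0], [-3.03, 3.03]. Speed limits (rad/s): [2.39, 2.39, 3.01, 3.14, 3.14, 3.14].

INTERFACE

Orientations are given as [roll, pitch, yaw] about the fixed x, y, z axes, in that order (R = Rz(yaw) Ry(pitch) Rx(roll)).
In Python, from station import get_state, optics, arm gives the robot as it stands.
- The arm moves only by the tool carry_out, never from a script. Its argument "plan" is a list of rows, each a list of 7 numbers: the shift along the world's x, y, z each as a share of 25 mm, from -1 to 1, then the turn, a rotation vector about the world's x, y, z each as a share of 90 degrees, from -1 to 1, then the finger opening in mm, from 0 to 87.6. A call has 1 to 8 rows; each row shifts and turns the commanded pose from where the row before left it; what a row does not reach is not made up. A row lasts 1/10 s, in which the tool goes at most 50 mm and 8.59 degrees, less where a joint would pass 70% of its speed; a pose out of reach is approached as far as the arm can. A call with a number of a shift or a turn outside -1 to 1 is refused whole. A call with a gripper value outside its range is refused whole. The fingers move at their own pace and stop on an object; "newtons" is the grip in N (left out, the last holds). Time passes only in rows, so rows that do not move let the fingers close. It gives the time, the measured TCP pose, the force and the opening at its end, in the units of the state.
- get_state(): the state, without advancing time (a new reading comes with each control period).
- optics.grab_frame(name): name is "scene" or "top"; returns the picture (400x640x3 uint8, blue, green, red); there is no depth.
- optics.calibration(name): a dict with "fov_y" (degrees; the focal length in pixels is half the picture's height over the tangent of half this angle, whatever the lens; pixels are square), "cx", "cy" (the principal point, pixels), "position" and "orientation" of the camera in the world. Camera axes: x right, y up, looking along -z (the intrinsics and any distortion apply to the point x, -y, -z); pixel columns grow to the right and rows downward; lengths in m; the calibration is good to about 2 mm. A picture is of the moment at which its call begins. calibration takes no time and is no camera call.
- arm.job_done(): hands the job in, once; it reports no verdict.
The state is a dict: "t": time; "q": joint angles; "qd": joint speeds; "joint_efforts": joint torques, N m; "eef_pos": TCP position; "ee_rot": TCP orientation; "force": force on the tool from outside, world axes, zero at the start; "moment": the same for the moment, N m; "width": finger opening in m.
Only numpy, scipy, OpenCV 4.12 (cv2) and the standard library are available. Lean on these libraries where they do the work, as an engineer would, in place of code of your own. Each camera call takes 0.05 s, during which the arm holds its last target. There are 200 camera calls.

TASK

The four jars of shoe cream are all standing in the wrong trays. Swap them round so that each jar stands in the jar bay of the tray whose brush has the colour of its cream; the empty cork mat is there to park a jar on. Keep the jars upright and leave the watch stand undisturbed.

Things in the scene. Friction and masses are not known exactly. Their poses are not given: they have to be found in the camera images.
- jar_black: Loose closed glass jar of black shoe cream with a black screw lid (the whole lid shows black from above): upright cylinder 48 mm in diameter, 54 mm high, about 120 g; can be gripped across its diameter from above anywhere round it. Origin: centre of its underside, z up.
- jar_white: Loose closed glass jar of white shoe cream with a white screw lid (the whole lid shows white from above): upright cylinder 48 mm in diameter, 54 mm high, about 120 g; can be gripped across its diameter from above anywhere round it. Origin: centre of its underside, z up.
- jar_blue: Loose closed glass jar of blue shoe cream with a blue screw lid (the whole lid shows blue from above): upright cylinder 48 mm in diameter, 54 mm high, about 120 g; can be gripped across its diameter from above anywhere round it. Origin: centre of its underside, z up.
- jar_brown: Loose closed glass jar of red-brown shoe cream with a red-brown screw lid (the whole lid shows red-brown from above): upright cylinder 48 mm in diameter, 54 mm high, about 120 g; can be gripped across its diameter from above anywhere round it. Origin: centre of its underside, z up.
- tray_black: Fixed grey tray with a black-bristled shoe brush fixed in it, bristles up: home of the black jar. Origin: under the middle of its jar bay (68 x 68 mm inside, one jar; floor 4 mm, wall tops 12 mm above origin); x runs along the tray to the brush (98 x 42 mm, top 35 mm above origin, centred at x = 92 mm), z up. Tray: x -37 to 150 mm, y +-37 mm, on the shelf (12 mm above z = 0).
- tray_white: Fixed grey tray with a white-bristled shoe brush fixed in it, bristles up: home of the white jar. Origin: under the middle of its jar bay (68 x 68 mm inside, one jar; floor 4 mm, wall tops 12 mm above origin); x runs along the tray to the brush (98 x 42 mm, top 35 mm above origin, centred at x = 92 mm), z up. Tray: x -37 to 150 mm, y +-37 mm, on the shelf (12 mm above z = 0).
- tray_blue: Fixed grey tray with a blue-bristled shoe brush fixed in it, bristles up: home of the blue jar. Origin: under the middle of its jar bay (68 x 68 mm inside, one jar; floor 4 mm, wall tops 12 mm above origin); x runs along the tray to the brush (98 x 42 mm, top 35 mm above origin, centred at x = 92 mm), z up. Tray: x -37 to 150 mm, y +-37 mm, on the shelf (12 mm above z = 0).
- tray_brown: Fixed grey tray with a red-brown-bristled shoe brush fixed in it, bristles up: home of the red-brown jar. Origin: under the middle of its jar bay (68 x 68 mm inside, one jar; floor 4 mm, wall tops 12 mm above origin); x runs along the tray to the brush (98 x 42 mm, top 35 mm above origin, centred at x = 92 mm), z up. Tray: x -37 to 150 mm, y +-37 mm, on the shelf (12 mm above z = 0).
- cork_mat: Fixed round dark-brown cork mat, 96 mm in diameter, 4 mm thick, lying flat on the slatted shelf among the trays in the same row, with nothing on it at the start: room to stand one jar for the time being. Origin: centre of its underside, z up (its top is 4 mm above the origin).
- watch_stand: Clear acrylic watch stand with a steel wrist watch on its round bar, loose, standing behind the trays (farther from the robot): base 70 x 90 mm, about 105 mm high, 300 g. Not part of the job. Origin: centre of its underside, z up.

How it is judged:
At the end, for the whole second after the job is handed in: Each of the four jars stands upright (within 0.1 rad), released and at rest on the floor of the jar bay of the tray with the brush of its own colour: within 15 mm of the bay's centre, its foot no more than 8 mm above the tray's underside (horizontal distance between jar_black and tray_black below 0.015 m and z of jar_black in the frame of tray_black between 0 and 0.008 m and angle between each of jar_black, jar_white, jar_blue, jar_brown's own z axis and vertical below 0.1 rad and linear speed of each of jar_black, jar_white, jar_blue, jar_brown below 0.02 m/s and angular speed of each of jar_black, jar_white, jar_blue, jar_brown below 0.3 rad/s and horizontal distance between jar_white and tray_white below 0.015 m and z of jar_white in the frame of tray_white between 0 and 0.008 m and horizontal distance between jar_blue and tray_blue below 0.015 m and z of jar_blue in the frame of tray_blue between 0 and 0.008 m and horizontal distance between jar_brown and tray_brown below 0.015 m and z of jar_brown in the frame of tray_brown between 0 and 0.008 m); the robot touches nothing.
It fails at once if a jar is tipped over (more than 0.6 rad) (angle between any of jar_black, jar_white, jar_blue, jar_brown's own z axis and vertical above 0.6 rad).
It fails at once if the watch stand is pushed more than 20 mm or tipped (more than 0.3 rad) (distance of watch_stand from where it was at the start of the episode above 0.02 m or angle between watch_stand's own z axis and vertical above 0.3 rad).
It also fails if it takes over 128 s, if anything falls off the work surface, if the arm or the gripper's body presses on something with over 40 N, if the wrist force passes 120 N, or if a joint passes its speed limit or range.

## Working session

There is one attempt and no reset: what is moved stays moved. The work goes in short steps, Python scripts to look and compute and a tool call to move; the robot and the scene stay as the last step left them, time stands still between calls to the robot, and variables do not carry over. Pictures are saved under pics/ and viewed, about 12 in all and at most 16, crops included, and the job is handed in when it is done.

Besides the shell and the picture viewer there is one more tool, called after "Call:" in YAML: its name, and indented under it one key for each argument. carry_out: Moves the arm, as the interface text tells. Its arguments: {"type":"object","properties":{"plan":{"type":"array"},"newtons":{"type":"number"}},"required":["plan"]}

```bash
mkdir -p pics; ls; python3 - <<'E'
from station import get_state, optics, arm
import cv2
s=get_state(); print(s); print(arm.tips_ahead)
for n in("scene","top"):
    print(optics.calibration(n)); cv2.imwrite(f"pics/{n}0.png",optics.grab_frame(n))
E
```

```text
pics
{'t': 0.0, 'q': array([-8.37926428e-01,  3.59384680e-01,  1.10564886e-02, -3.88996953e-04,
       -1.22411852e+00, -2.88081238e-01]), 'qd': array([-0.00103227,  0.0004054 , -0.00047592, -0.00042133, -0.00111978,
        0.00041122]), 'joint_efforts': array([ 4.31809076e-05, -5.82713163e+01,  2.93057388e+01,  6.99725837e+00,
        6.95041599e-03, -1.42190734e-04]), 'eef_pos': array([ 0.29019227, -0.60889216,  0.23361609]), 'ee_rot': array([ 3.13990638e+00, -1.18333186e-04, -2.69693637e+00]), 'force': array([ 0.55649473,  0.12804068, -0.11637659]), 'moment': array([ 0.02602675, -0.01517869,  0.01591359]), 'width': 0.08772895889592532}
0.008
{'fov_y': 54.49632746092202, 'cx': 318.56749778724895, 'cy': 199.81000493182708, 'position': array([ 1.4629428 , -0.03429364,  0.68215541]), 'orientation': array([ 0.94214698, -0.00158752,  1.52829046])}
{'fov_y': 50.15883773320659, 'cx': 320.1860748068957, 'cy': 196.6246720381522, 'position': array([ 0.4062351 , -0.00435092,  1.21590785]), 'orientation': array([ 0.15920563,  0.02149296, -1.57552311])}
```

View pics/top0.png

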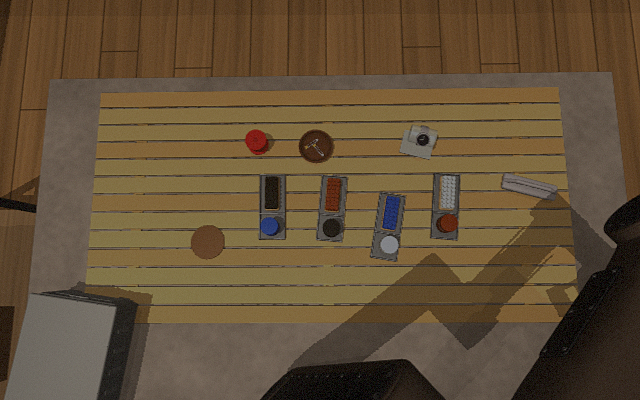

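View pics/scene0.png

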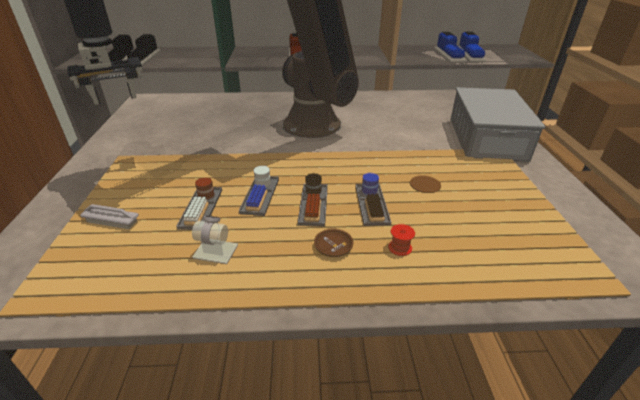

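```bash
cat > h.py <<'E'
import numpy as np, cv2
from scipy.spatial.transform import Rotation as Ro
from station import get_state, optics, arm
def ray(n,uv):
    c=optics.calibration(n); f=200/np.tan(np.radians(c["fov_y"]/2))
    uv=np.atleast_2d(uv).astype(float)
    d=np.c_[(uv[:,0]-c["cx"])/f,-(uv[:,1]-c["cy"])/f,-np.ones(len(uv))]
    return c["position"],d@Ro.from_euler("xyz",c["orientation"]).as_matrix().T
def onz(n,uv,z):
    p,d=ray(n,uv); return (p+d*((z-p[2])/d[:,2])[:,None])[:,:2]
def masks(im):
    h=cv2.cvtColor(im,cv2.COLOR_BGR2HSV).astype(int); H,S,V=h[...,0],h[...,1],h[...,2]
    return dict(black=(V<60),white=(S<50)&(V>160),blue=(H>105)&(H<130)&(S>120)&(V>60),
                brown=((H<10)|(H>172))&(S>140)&(V>60),mat=(H<16)&(S>60)&(V>60)&(V<170),grey=(S<50)&(V>60)&(V<150))
def blobs(m,box,amin):
    x0,y0,x1,y1=box; k=np.zeros(m.shape,np.uint8); k[y0:y1,x0:x1]=m[y0:y1,x0:x1]
    n,l,st,ce=cv2.connectedComponentsWithStats(k)
    return [(ce[i],st[i,4],st[i,:4],l==i) for i in range(1,n) if st[i,4]>=amin]
E
python3 - <<'E'
from h import *
im=cv2.imread("pics/top0.png"); M=masks(im)
for k in M:
    for c,a,b,l in blobs(M[k],(180,165,475,270),90):
        pts=np.argwhere(l)[:,::-1]; z={'mat':.016,'grey':.024}.get(k,.070 if b[3]<27 else .047)
        w=onz("top",pts,z); e,v=np.linalg.eigh(np.cov(w.T)); ax=v[:,1]*np.sign(v[0,1])
        print(k,a,b,"c",w.mean(0).round(4),"z",z,"size",(np.sqrt(12*e)*1000).round(),"ax",np.degrees(np.arctan2(ax[1],ax[0])).round(1),"bay",(w.mean(0)-.092*ax).round(4))
im=im[160:275,180:480]; cv2.imwrite("pics/c0.png",cv2.resize(im,None,fx=2.6,fy=2.6,interpolation=cv2.INTER_CUBIC))
E
```

```text
black 449 [264 175  17  34] c [0.6082 0.1559] z 0.047 size [38. 93.] ax 1.9 bay [0.5162 0.1529]
black 118 [269 207  17  29] c [0.5179 0.1312] z 0.047 size [32. 66.] ax -19.2 bay [0.431  0.1614]
black 298 [323 218  21  20] c [ 0.507  -0.0121] z 0.07 size [44. 49.] ax -62.7 bay [0.4648 0.0697]
blue 418 [382 196  18  34] c [ 0.5484 -0.1729] z 0.047 size [35. 89.] ax -10.0 bay [ 0.4578 -0.157 ]
blue 243 [260 217  18  18] c [0.5122 0.1583] z 0.07 size [41. 42.] ax 78.6 bay [0.4941 0.0681]
brown 266 [326 178  14  33] c [ 0.6003 -0.0135] z 0.047 size [33. 90.] ax -4.4 bay [ 0.5086 -0.0064]
brown 171 [440 214  18  18] c [ 0.5178 -0.3243] z 0.07 size [41. 42.] ax -4.9 bay [ 0.4262 -0.3164]
mat 443 [324 178  17  33] c [ 0.6067 -0.0139] z 0.016 size [39. 94.] ax -5.3 bay [ 0.5151 -0.0053]
mat 255 [440 214  19  19] c [ 0.523  -0.3396] z 0.016 size [43. 44.] ax 1.3 bay [ 0.431  -0.3417]
mat 840 [190 225  36  34] c [0.4727 0.3391] z 0.016 size [81. 83.] ax 70.0 bay [0.4411 0.2527]
grey 1075 [431 173  30  67] c [ 0.5797 -0.3286] z 0.024 size [ 71. 187.] ax -9.6 bay [ 0.489  -0.3133]
grey 492 [254 174  31  49] c [0.5932 0.1542] z 0.024 size [ 89. 146.] ax 2.4 bay [0.5013 0.1503]
grey 710 [316 175  31  67] c [ 0.5565 -0.0088] z 0.024 size [ 89. 186.] ax -9.1 bay [0.4656 0.0057]
grey 1017 [369 192  37  69] c [ 0.4916 -0.163 ] z 0.024 size [ 82. 178.] ax -9.5 bay [ 0.4008 -0.1479]
grey 160 [258 216  27  23] c [0.4935 0.1567] z 0.024 size [42. 90.] ax 80.8 bay [0.4788 0.0659]
```

View pics/c0.png

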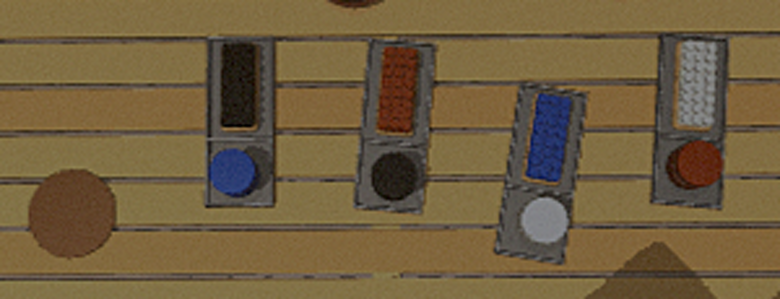

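```bash
python3 - <<'E'
from h import *
im=cv2.imread("pics/top0.png"); hsv=cv2.cvtColor(im,cv2.COLOR_BGR2HSV)
print(im[243,389],im[195,448],im[185,434],im[250,375])
h=hsv.astype(int); m=(h[...,2]>125)&(h[...,1]<50)
for c,a,b,l in blobs(m,(365,165,475,270),60):
    pts=np.argwhere(l)[:,::-1]; w=onz("top",pts,.07 if b[3]<27 else .047); e,v=np.linalg.eigh(np.cov(w.T)); ax=v[:,1]*np.sign(v[0,1])
    print("white",a,b,w.mean(0).round(4),(np.sqrt(12*e)*1000).round(),np.degrees(np.arctan2(ax[1],ax[0])).round(1),"bay",(w.mean(0)-.092*ax).round(4))
C=dict(black=[(207,38),(274,38),(274,206),(206,206)],brown=[(370,40),(437,44),(421,212),(356,207)],blue=[(521,84),(586,93),(563,264),(494,252)],white=[(660,34),(729,37),(722,209),(653,204)])
for k,c in C.items():
    w=onz("top",np.array(c)/2.6+[180,160],.024); far=(w[0]+w[1])/2; near=(w[2]+w[3])/2; ax=far-near; L=np.linalg.norm(ax); ax/=L
    print(k,"L",L.round(3),"W",np.linalg.norm(w[0]-w[1]).round(3),"ang",np.degrees(np.arctan2(ax[1],ax[0])).round(1),"bay",((far+near)/2-.0565*ax).round(4))
# lids across two views
s=cv2.imread("pics/scene0.png")
for k,uv in dict(brown=(205,184),white=(261,173),black=(313,180),blue=(370,179)).items(): print(k,"scene",onz("scene",uv,.07).round(3))
print("mat scene",onz("scene",(425,184.5),.016).round(3))
E
```

```text
[134 129 129] [102 106 109] [76 83 84] [83 88 87]
white 155 [441 179  14  29] [ 0.6026 -0.33  ] [31. 84.] -7.7 bay [ 0.5115 -0.3177]
white 230 [381 236  17  17] [ 0.4606 -0.1634] [39. 40.] 28.3 bay [ 0.3796 -0.207 ]
black L 0.184 W 0.074 ang 0.6 bay [0.5141 0.1548]
brown L 0.183 W 0.073 ang -5.6 bay [ 0.5089 -0.0081]
blue L 0.184 W 0.071 ang -10.0 bay [ 0.457  -0.1586]
white L 0.186 W 0.075 ang -5.2 bay [ 0.5117 -0.3258]
brown scene [[ 0.533 -0.316]]
white scene [[ 0.48  -0.162]]
black scene [[ 0.524 -0.009]]
blue scene [[0.525 0.156]]
mat scene [[0.481 0.337]]
```

Call:
carry_out:
  plan:
    - [0.28,0.96,0,0,0,-0.0708,87]
    - [0.28,0.96,0,0,0,-0.0708,87]
    - [0.28,0.96,0,0,0,-0.0708,87]
    - [0.28,0.96,0,0,0,-0.0708,87]
    - [0.28,0.96,0,0,0,0,87]
    - [0.28,0.96,0,0,0,0,87]
    - [0.28,0.96,0,0,0,0,87]
    - [0.28,0.96,0,0,0,0,87]
  newtons: 20

```text
t: 0.9
eef_pos: [0.3464, -0.4162, 0.2342]
ee_rot: [3.141, -0.0, 3.141]
force: [0.5, -0.4, 1.5]
width: 0.0871
```

Call:
carry_out:
  plan:
    - [0.28,0.96,0,0,0,0,87]
    - [0.28,0.96,0,0,0,0,87]
    - [0.28,0.96,0,0,0,0,87]
    - [0.28,0.96,0,0,0,0,87]
    - [0.28,0.96,0,0,0,0,87]
    - [0.28,0.96,0,0,0,0,87]
    - [0.28,0.96,0,0,0,0,87]
    - [0.28,0.96,0,0,0,0,87]

```text
t: 1.7
eef_pos: [0.4023, -0.2242, 0.2344]
ee_rot: [3.141, -0.0, 3.141]
force: [0.4, -0.2, -0.8]
width: 0.0874
```

Call:
carry_out:
  plan:
    - [0.28,0.96,0,0,0,0,87]
    - [0.28,0.96,0,0,0,0,87]
    - [0.28,0.96,0,0,0,0,87]
    - [0.28,0.96,0,0,0,0,87]
    - [0.28,0.96,0,0,0,0,87]
    - [0.28,0.96,0,0,0,0,87]
    - [0.28,0.96,0,0,0,0,87]
    - [0.28,0.96,0,0,0,0,87]

```text
t: 2.5
eef_pos: [0.4583, -0.0323, 0.2344]
ee_rot: [3.142, -0.0, 3.142]
force: [0.7, -0.0, 0.8]
width: 0.0871
```

Call:
carry_out:
  plan:
    - [0.28,0.96,-0.5,0,0,0,87]
    - [0.28,0.96,-0.5,0,0,0,87]
    - [0.28,0.96,-0.5,0,0,0,87]
    - [0.28,0.96,-0.5,0,0,0,87]
    - [0.28,0.96,-0.5,0,0,0,87]
    - [0.28,0.96,-0.5,0,0,0,87]
    - [0.28,0.96,-0.5,0,0,0,87]
    - [0,0,-0.5,0,0,0,87]

```text
t: 3.3
eef_pos: [0.5082, 0.1369, 0.1337]
ee_rot: [3.142, 0.0, -3.14]
force: [-0.0, 0.0, 0.2]
width: 0.0872
```

Call:
carry_out:
  plan:
    - [0.16,0.84,-0.5,0,0,0,87]
    - [0,0,-0.5,0,0,0,87]

```text
t: 3.5
eef_pos: [0.512, 0.1572, 0.1088]
ee_rot: [3.141, 0.001, -3.141]
force: [0.3, -0.2, -0.5]
width: 0.0868
```

```bash
python3 - <<'E'
from h import *
print(get_state()["eef_pos"])
a=optics.grab_frame("top")[150:260,180:440]; b=optics.grab_frame("scene")[100:240,270:470]
a=cv2.resize(a,(650,275),interpolation=3); b=cv2.resize(b,(650,455)[:2],interpolation=3)[:320]
cv2.imwrite("pics/c1.png",np.vstack([a,b]))
E
```

```text
[0.51197386 0.15717705 0.10876372]
```

View pics/c1.png

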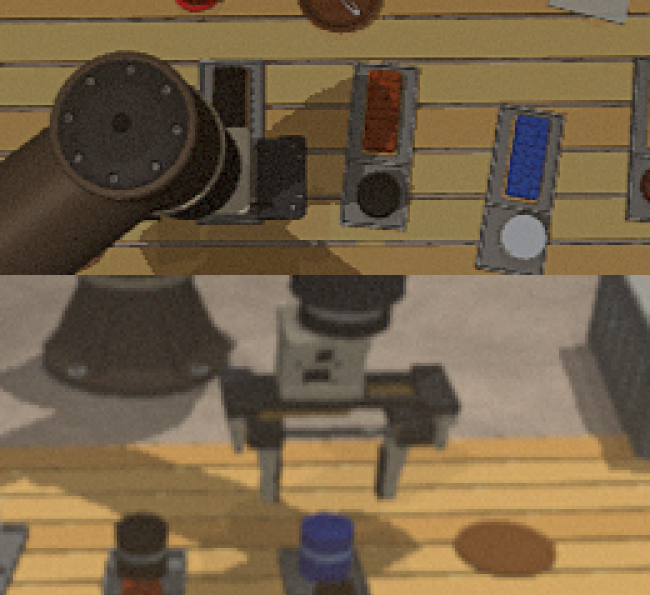

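Call:
carry_out:
  plan:
    - [0,0,-0.56,0,0,0,87]
    - [0,0,-0.56,0,0,0,87]
    - [0,0,-0.56,0,0,0,87]
    - [0,0,-0.56,0,0,0,87]
    - [0,0,-0.56,0,0,0,87]
    - [0,0,0,0,0,0,60]
    - [0,0,0,0,0,0,50]
    - [0,0,0,0,0,0,45]
  newtons: 10

```text
t: 4.4
eef_pos: [0.5119, 0.1558, 0.0405]
ee_rot: [3.141, 0.001, 3.141]
force: [-0.5, 0.8, -0.2]
width: 0.0682
```

Call:
carry_out:
  plan:
    - [0,0,0,0,0,0,40]
    - [0,0,0,0,0,0,40]
    - [0,0,0,0,0,0,40]
    - [0,0,0,0,0,0,40]
  newtons: 20

```text
t: 4.8
eef_pos: [0.5119, 0.1561, 0.0402]
ee_rot: [3.141, 0.001, -3.141]
force: [-1.2, 1.4, 5.6]
width: 0.0475
```

Call:
carry_out:
  plan:
    - [0,0,0.3,0,0,0,40]
    - [0,0,0.85,0,0,0,40]
    - [0,0,0.85,0,0,0,40]
    - [-0.1,0.4,0,0,0,0,40]
    - [-0.2,0.9,0,0,0,0,40]
    - [-0.2,0.9,0,0,0,0,40]
    - [-0.2,0.9,0,0,0,0,40]
    - [-0.2,0.9,0,0,0,0,40]

```text
t: 5.6
eef_pos: [0.488, 0.2564, 0.089]
ee_rot: [-3.141, -0.001, 3.141]
force: [0.2, 0.2, -1.1]
width: 0.0481
```

Call:
carry_out:
  plan:
    - [-0.2,0.9,0,0,0,0,40]
    - [-0.2,0.9,0,0,0,0,40]
    - [-0.2,0.9,0,0,0,0,40]
    - [-0.06,0.6,0,0,0,0,40]
    - [0,0,-0.7,0,0,0,40]
    - [0,0,-0.7,0,0,0,40]
    - [0,0,-0.4,0,0,0,40]

```text
t: 6.3
eef_pos: [0.4716, 0.3375, 0.0429]
ee_rot: [-3.14, -0.002, 3.141]
force: [1.0, -0.6, -0.1]
width: 0.0473
```

Call:
carry_out:
  plan:
    - [0,0,-0.06,0,0,0,40]
    - [0,0,-0.04,0,0,0,40]
    - [0,0,0,0,0,0,87]
    - [0,0,0,0,0,0,87]
    - [0,0,0,0,0,0,87]
    - [0,0,0,0,0,0,87]

```text
t: 6.9
eef_pos: [0.4726, 0.3384, 0.0426]
ee_rot: [3.141, 0.001, 3.141]
force: [-0.2, 0.3, 0.4]
width: 0.0741
```

Call:
carry_out:
  plan:
    - [0,0,0.3,0,0,0,87]
    - [0,0,0.9,0,0,0,87]
    - [0,0,0.9,0,0,0,87]
    - [0,0,0.4,0,0,0,87]
    - [0.1,-0.5,0,0,0,0,87]
    - [0.1,-0.9,0,0,0,0,87]
    - [0.1,-0.9,0,0,0,0,87]
    - [0.1,-0.9,0,0,0,0,87]

```text
t: 7.7
eef_pos: [0.4816, 0.2554, 0.1034]
ee_rot: [-3.14, -0.002, 3.141]
force: [0.5, 0.4, -0.2]
width: 0.087
```

Call:
carry_out:
  plan:
    - [0.1,-0.9,0,0,0,0,87]
    - [0.1,-0.9,0,0,0,0,87]
    - [0.1,-0.9,0,0,0,0,87]
    - [0.1,-0.9,0,0,0,0,87]
    - [0.1,-0.9,0,0,0,0,87]
    - [0.1,-0.9,0,0,0,0,87]
    - [0.1,-0.9,0,0,0,0,87]
    - [0.1,-0.9,0,0,0,0,87]

```text
t: 8.5
eef_pos: [0.501, 0.0754, 0.1035]
ee_rot: [-3.141, -0.002, 3.141]
force: [-0.2, -0.0, -0.6]
width: 0.0873
```

Call:
carry_out:
  plan:
    - [0.1,-0.9,0,0,0,0,87]
    - [0.06,-0.9,0,0,0,0,87]
    - [0,-0.9,0,0,0,0,87]
    - [0,-0.9,0,0,0,0,87]
    - [0,0,0,0,0,0,87]

```text
t: 9.0
eef_pos: [0.5043, -0.0153, 0.1033]
ee_rot: [-3.141, -0.003, 3.138]
force: [0.1, 0.7, 0.2]
width: 0.0871
```

```bash
python3 - <<'E'
from h import *
print(get_state()["eef_pos"])
a=optics.grab_frame("top")[150:260,180:460]; b=optics.grab_frame("scene")[120:240,170:470]
cv2.imwrite("pics/c2.png",np.vstack([cv2.resize(a,(700,275),interpolation=3),cv2.resize(b,(700,280),interpolation=3)]))
E
```

```text
[ 0.50426004 -0.01525009  0.10330647]
```

View pics/c2.png

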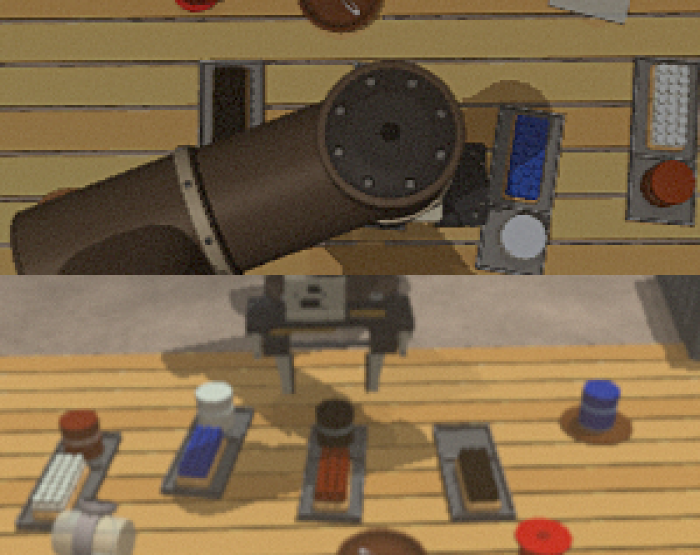

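Call:
carry_out:
  plan:
    - [0.1,0.12,-0.5,0,0,0,87]
    - [0,0,-0.5,0,0,0,87]
    - [0,0,-0.5,0,0,0,87]
    - [0,0,-0.5,0,0,0,87]
    - [0,0,-0.53,0,0,0,87]
    - [0,0,0,0,0,0,60]
    - [0,0,0,0,0,0,50]
    - [0,0,0,0,0,0,45]
  newtons: 10

```text
t: 9.9
eef_pos: [0.5092, -0.0084, 0.0416]
ee_rot: [3.142, 0.0, -3.141]
force: [0.5, -0.3, -0.5]
width: 0.0682
```

Call:
carry_out:
  plan:
    - [0,0,0,0,0,0,40]
    - [0,0,0,0,0,0,40]
    - [0,0,0,0,0,0,40]
    - [0,0,0,0,0,0,40]
  newtons: 20

```text
t: 10.3
eef_pos: [0.5092, -0.0087, 0.0417]
ee_rot: [3.141, 0.001, 3.142]
force: [-1.0, 1.2, 4.1]
width: 0.0477
```

Call:
carry_out:
  plan:
    - [0,0,0.3,0,0,0,40]
    - [0,0,0.85,0,0,0,40]
    - [0,0,0.85,0,0,0,40]
    - [0.04,0.4,0,0,0,0,40]
    - [0.06,0.9,0,0,0,0,40]
    - [0.06,0.9,0,0,0,0,40]
    - [0.06,0.9,0,0,0,0,40]
    - [0.06,0.9,0,0,0,0,40]

```text
t: 11.1
eef_pos: [0.5155, 0.0922, 0.091]
ee_rot: [-3.141, -0.001, 3.141]
force: [0.1, -0.5, -1.1]
width: 0.0479
```

Call:
carry_out:
  plan:
    - [0,0.9,0,0,0,0,40]
    - [0,0.9,0,0,0,0,40]
    - [0,0.72,0,0,0,0,40]
    - [0,0,-0.4,0,0,0,40]
    - [0,0,-0.5,0,0,0,40]
    - [0,0,0,0,0,0,40]
    - [0,0,0,0,0,0,40]

```text
t: 11.8
eef_pos: [0.5154, 0.1532, 0.068]
ee_rot: [-3.14, -0.002, 3.141]
force: [0.1, -1.1, -1.7]
width: 0.0478
```

```bash
python3 - <<'E'
from h import *
print([get_state()["eef_pos"].round(4)])
b=optics.grab_frame("scene")[140:240,330:450]
cv2.imwrite("pics/c3.png",cv2.resize(b,(720,600),interpolation=3))
E
```

```text
[array([0.5154, 0.1532, 0.068 ])]
```

View pics/c3.png

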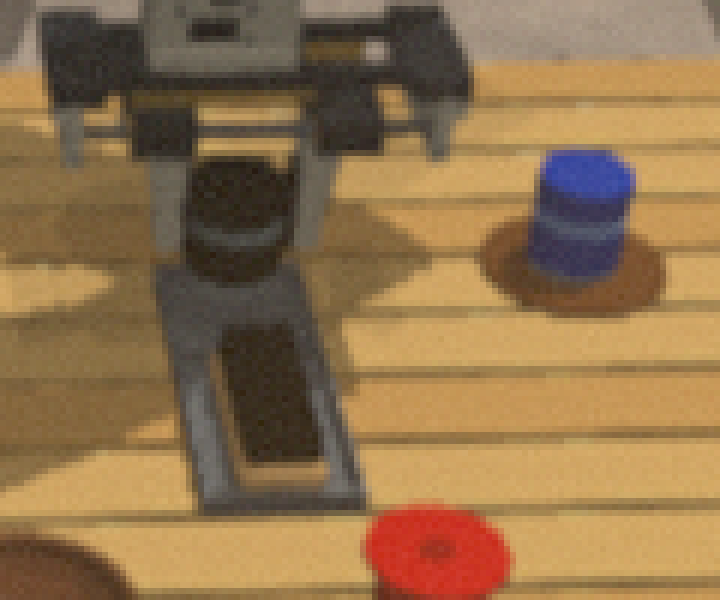

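Call:
carry_out:
  plan:
    - [0,0,-0.5,0,0,0,40]
    - [0,0,-0.4,0,0,0,40]
    - [0,0,-0.16,0,0,0,40]
    - [0,0,0,0,0,0,40]
    - [0,0,0,0,0,0,87]
    - [0,0,0,0,0,0,87]
    - [0,0,0,0,0,0,87]
    - [0,0,0,0,0,0,87]

```text
t: 12.65
eef_pos: [0.516, 0.1542, 0.0424]
ee_rot: [3.141, 0.0, -3.142]
force: [-0.2, -0.1, 0.3]
width: 0.074
```

Call:
carry_out:
  plan:
    - [0,0,0.3,0,0,0,87]
    - [0,0,0.9,0,0,0,87]
    - [0,0,0.9,0,0,0,87]
    - [0,0,0.4,0,0,0,87]
    - [0,-0.4,0,0,0,0,87]
    - [0,-0.94,0,0,0,0,87]
    - [0,-0.94,0,0,0,0,87]
    - [0,-0.94,0,0,0,0,87]

```text
t: 13.45
eef_pos: [0.5149, 0.0721, 0.1037]
ee_rot: [-3.141, -0.002, -3.142]
force: [0.3, -0.3, -0.0]
width: 0.0867
```

Call:
carry_out:
  plan:
    - [0,-0.94,0,0,0,0,87]
    - [0,-0.94,0,0,0,0,87]
    - [0,-0.94,0,0,0,0,87]
    - [0,-0.94,0,0,0,0,87]
    - [0,-0.94,0,0,0,0,87]
    - [0,-0.94,0,0,0,0,87]
    - [0,-0.94,0,0,0,0,87]
    - [0,-0.94,0,0,0,0,87]

```text
t: 14.25
eef_pos: [0.5147, -0.1158, 0.1037]
ee_rot: [3.142, -0.002, 3.141]
force: [0.6, -0.1, -0.4]
width: 0.0871
```

Call:
carry_out:
  plan:
    - [0,-0.94,0,0,0,0,87]
    - [0,-0.94,0,0,0,0,87]
    - [0,-0.94,0,0,0,0,87]
    - [0,-0.94,0,0,0,0,87]
    - [0,-0.94,0,0,0,0,87]
    - [0,-0.94,0,0,0,0,87]
    - [0,-0.94,0,0,0,0,87]
    - [0,-0.94,0,0,0,0,87]

```text
t: 15.05
eef_pos: [0.5146, -0.3035, 0.1035]
ee_rot: [3.141, -0.002, 3.141]
force: [0.8, 0.6, 0.1]
width: 0.0869
```

Call:
carry_out:
  plan:
    - [0.05,-0.9,0,0,0,0,87]
    - [0,0,0,0,0,0,87]

```text
t: 15.25
eef_pos: [0.5159, -0.3271, 0.1032]
ee_rot: [3.141, -0.002, 3.139]
force: [-0.6, 0.2, -0.4]
width: 0.087
```

```bash
python3 - <<'E'
from h import *
print([get_state()["eef_pos"].round(4)])
b=optics.grab_frame("scene")[120:260,150:450]
cv2.imwrite("pics/c4.png",cv2.resize(b,None,fx=2.6,fy=2.6,interpolation=3))
E
```

```text
[array([ 0.5159, -0.3271,  0.1032])]
```

View pics/c4.png

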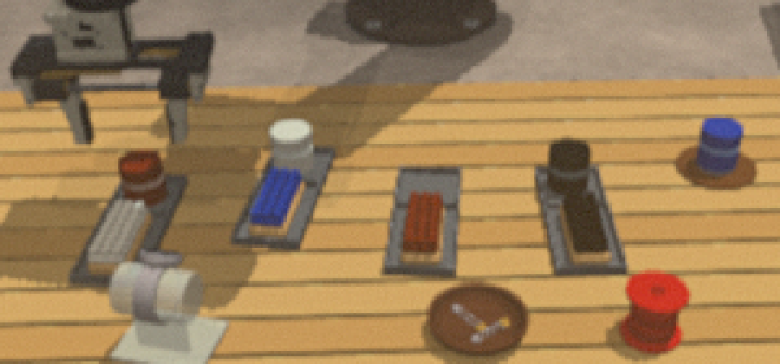

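```bash
python3 - <<'E'
from h import *
def proj(n,P):
    c=optics.calibration(n); f=200/np.tan(np.radians(c["fov_y"]/2)); q=Ro.from_euler("xyz",c["orientation"]).as_matrix().T@(np.array(P)-c["position"])
    return c["cx"]-f*q[0]/q[2], c["cy"]+f*q[1]/q[2]
im=optics.grab_frame("scene"); h=cv2.cvtColor(im,cv2.COLOR_BGR2HSV).astype(int)
m=((h[...,0]<10)|(h[...,0]>172))&(h[...,1]>120)&(h[...,2]>50)
for c,a,b,l in blobs(m,(185,170,225,200),30): print(a,b,c, (b[0]+b[2]/2-.5))
for P in [(.516,-.327,.095),(.516,-.327,.07),(.516,-.327,.095-.0),(.518,-.324,.07),(.518,-.324,.016)]: print(P,np.round(proj("scene",P),1))
# horizontal extent of the fingers just above the tips
r=172; print([(c,int(im[r,c].mean()),int(h[r,c,1])) for c in range(168,228,2)])
t=optics.grab_frame("top"); cv2.imwrite("pics/t4.png",t)
E
```

```text
54 [197 179  14   8] [202.85185185 183.24074074] 203.5
(0.516, -0.327, 0.095) [200.8 173.5]
(0.516, -0.327, 0.07) [202.3 180.9]
(0.516, -0.327, 0.095) [200.8 173.5]
(0.518, -0.324, 0.07) [203.3 181.2]
(0.518, -0.324, 0.016) [206.4 196.6]
[(168, 157, 134), (170, 160, 132), (172, 159, 131), (174, 160, 132), (176, 165, 129), (178, 128, 107), (180, 96, 49), (182, 92, 45), (184, 39, 94), (186, 114, 123), (188, 163, 130), (190, 160, 132), (192, 161, 131), (194, 159, 129), (196, 158, 132), (198, 152, 133), (200, 153, 129), (202, 152, 129), (204, 154, 131), (206, 155, 128), (208, 139, 128), (210, 117, 122), (212, 110, 123), (214, 116, 122), (216, 73, 88), (218, 97, 46), (220, 96, 55), (222, 99, 112), (224, 106, 125), (226, 111, 119)]
```

Call:
carry_out:
  plan:
    - [0.06,0.12,-0.5,0,0,0,87]
    - [0,0,-0.5,0,0,0,87]
    - [0,0,-0.5,0,0,0,87]
    - [0,0,-0.5,0,0,0,87]
    - [0,0,-0.5,0,0,0,87]
    - [0,0,0,0,0,0,60]
    - [0,0,0,0,0,0,50]
    - [0,0,0,0,0,0,45]
  newtons: 10

```text
t: 16.2
eef_pos: [0.5191, -0.322, 0.0428]
ee_rot: [-3.141, 0.001, -3.141]
force: [-0.4, -0.4, -0.1]
width: 0.0685
```

Call:
carry_out:
  plan:
    - [0,0,0,0,0,0,40]
    - [0,0,0,0,0,0,40]
    - [0,0,0,0,0,0,40]
    - [0,0,0,0,0,0,40]
  newtons: 20

```text
t: 16.6
eef_pos: [0.519, -0.322, 0.0429]
ee_rot: [-3.141, 0.001, -3.141]
force: [-0.6, -0.2, 3.7]
width: 0.0477
```

Call:
carry_out:
  plan:
    - [0,0,0.3,0,0,0,40]
    - [0,0,0.85,0,0,0,40]
    - [0,0,0.85,0,0,0,40]
    - [0,0,0.8,0,0,0,40]
    - [0,0.4,0,0,0,0,40]
    - [0,0.94,0,0,0,0,40]
    - [0,0.94,0,0,0,0,40]
    - [0,0.94,0,0,0,0,40]

```text
t: 17.4
eef_pos: [0.5178, -0.24, 0.1116]
ee_rot: [3.141, -0.001, 3.141]
force: [0.0, -0.0, -0.4]
width: 0.0477
```

Call:
carry_out:
  plan:
    - [0,0.94,0,0,0,0,40]
    - [0,0.94,0,0,0,0,40]
    - [0,0.94,0,0,0,0,40]
    - [0,0.94,0,0,0,0,40]
    - [0,0.94,0,0,0,0,40]
    - [0,0.94,0,0,0,0,40]
    - [0,0.94,0,0,0,0,40]
    - [0,0.94,0,0,0,0,40]

```text
t: 18.2
eef_pos: [0.5177, -0.0521, 0.1118]
ee_rot: [3.141, -0.001, 3.141]
force: [-0.3, -1.2, -1.4]
width: 0.0474
```

Call:
carry_out:
  plan:
    - [-0.2,0.94,0,0,0,0,40]
    - [-0.2,0.94,0,0,0,0,40]
    - [0,0,-0.6,0,0,0,40]
    - [0,0,-0.8,0,0,0,40]
    - [0,0,-0.5,0,0,0,40]
    - [0,0,0,0,0,0,40]

```text
t: 18.8
eef_pos: [0.5066, -0.0064, 0.0628]
ee_rot: [-3.141, -0.004, 3.141]
force: [-0.4, -0.4, -0.7]
width: 0.048
```

Call:
carry_out:
  plan:
    - [0.1,0,-0.3,0,0,0,40]
    - [0,0,-0.3,0,0,0,40]
    - [0,0,-0.18,0,0,0,40]
    - [0,0,0,0,0,0,40]
    - [0,0,0,0,0,0,87]
    - [0,0,0,0,0,0,87]
    - [0,0,0,0,0,0,87]
    - [0,0,0,0,0,0,87]

```text
t: 19.6
eef_pos: [0.5114, -0.0063, 0.0456]
ee_rot: [3.141, 0.001, 3.142]
force: [-0.1, -0.1, 1.0]
width: 0.0741
```

Call:
carry_out:
  plan:
    - [0,0,0.3,0,0,0,87]
    - [0,0,0.9,0,0,0,87]
    - [0,0,0.9,0,0,0,87]
    - [0,0,0.2,0,0,0,87]
    - [-0.28,-0.9,0,0,0,0,87]
    - [-0.28,-0.9,0,0,0,0,87]
    - [-0.28,-0.9,0,0,0,0,87]
    - [-0.28,-0.9,0,0,0,0,87]

```text
t: 20.4
eef_pos: [0.4827, -0.097, 0.103]
ee_rot: [3.141, 0.0, -3.141]
force: [-0.8, 0.4, -0.3]
width: 0.0867
```

Call:
carry_out:
  plan:
    - [-0.28,-0.9,0,0,0,0,87]
    - [-0.28,-0.9,0,0,0,0,87]
    - [-0.28,-0.9,0,0,0,0,87]
    - [0,0,0,0,0,0,87]

```text
t: 20.8
eef_pos: [0.461, -0.1655, 0.1028]
ee_rot: [3.142, -0.001, 3.139]
force: [0.3, 1.0, 1.2]
width: 0.0872
```

```bash
python3 - <<'E'
from h import *
print([get_state()["eef_pos"].round(4)])
b=optics.grab_frame("scene")[120:260,150:450]
cv2.imwrite("pics/c5.png",cv2.resize(b,None,fx=2.6,fy=2.6,interpolation=3))
E
```

```text
[array([ 0.461 , -0.1655,  0.1028])]
```

View pics/c5.png

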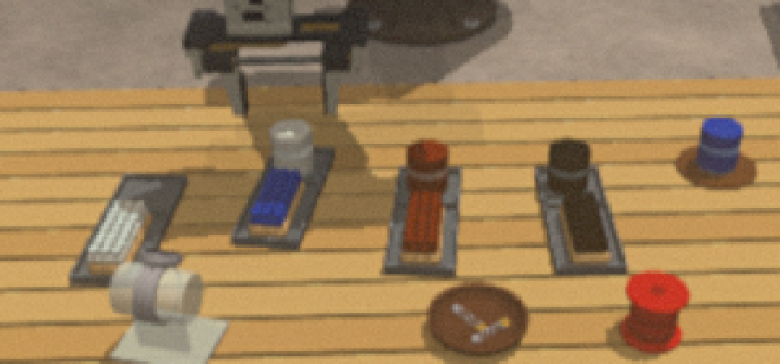

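Call:
carry_out:
  plan:
    - [0,0.12,-0.5,0,0,0,87]
    - [0,0,-0.5,0,0,0,87]
    - [0,0,-0.5,0,0,0,87]
    - [0,0,-0.5,0,0,0,87]
    - [0,0,-0.45,0,0,0,87]
    - [0,0,0,0,0,0,60]
    - [0,0,0,0,0,0,50]
    - [0,0,0,0,0,0,45]
  newtons: 10

```text
t: 21.65
eef_pos: [0.4627, -0.1607, 0.0421]
ee_rot: [-3.142, 0.001, -3.141]
force: [-0.2, 0.2, -0.6]
width: 0.0681
```

Call:
carry_out:
  plan:
    - [0,0,0,0,0,0,40]
    - [0,0,0,0,0,0,40]
    - [0,0,0,0,0,0,40]
    - [0,0,0,0,0,0,40]
  newtons: 20

```text
t: 22.05
eef_pos: [0.4624, -0.1609, 0.042]
ee_rot: [-3.141, 0.001, -3.142]
force: [-0.1, 0.6, 5.6]
width: 0.0474
```

Call:
carry_out:
  plan:
    - [0,0,0.3,0,0,0,40]
    - [0,0,0.85,0,0,0,40]
    - [0,0,0.85,0,0,0,40]
    - [0,0,0.4,0,0,0,40]
    - [0.2,-0.6,0,0,0,0,40]
    - [0.3,-0.9,0,0,0,0,40]
    - [0.3,-0.9,0,0,0,0,40]
    - [0.3,-0.9,0,0,0,0,40]

```text
t: 22.85
eef_pos: [0.4896, -0.2439, 0.1014]
ee_rot: [3.141, -0.0, -3.141]
force: [0.3, -0.6, -1.7]
width: 0.0473
```

Call:
carry_out:
  plan:
    - [0.3,-0.9,0,0,0,0,40]
    - [0.3,-0.9,0,0,0,0,40]
    - [0.3,-0.9,0,0,0,0,40]
    - [0.02,-0.45,0,0,0,0,40]
    - [0,0,-0.6,0,0,0,40]
    - [0,0,-0.6,0,0,0,40]
    - [0,0,0,0,0,0,40]

```text
t: 23.55
eef_pos: [0.5106, -0.3213, 0.0693]
ee_rot: [3.14, -0.004, 3.141]
force: [-0.0, 0.7, -2.4]
width: 0.0478
```

```bash
python3 - <<'E'
from h import *
print([get_state()["eef_pos"].round(4)])
b=optics.grab_frame("scene")[140:240,150:270]; t=cv2.imread("pics/top0.png")
cv2.imwrite("pics/c6.png",cv2.resize(b,(720,600),interpolation=3))
E
```

```text
[array([ 0.5106, -0.3213,  0.0693])]
```

View pics/c6.png

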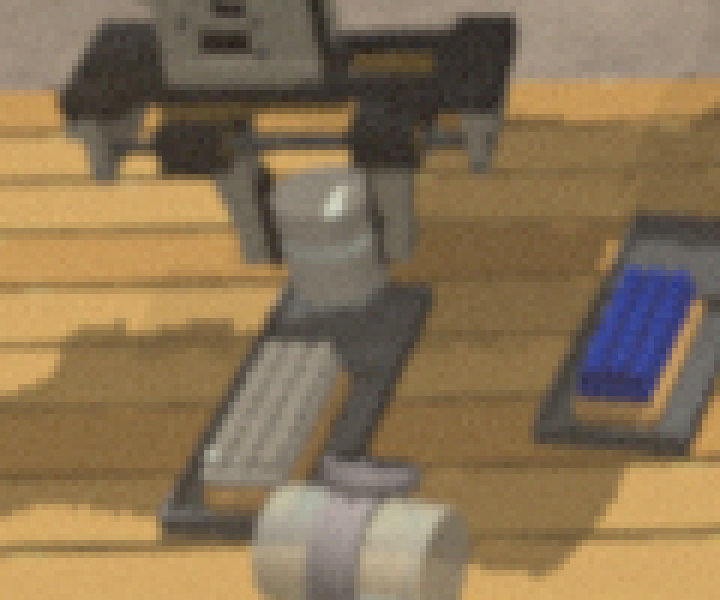

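```bash
python3 - <<'E'
from h import *
w=onz("scene",np.array([(286,285),(433,288),(165,515),(360,460)])/6+[150,140],.024); print(w.round(4), "edge mid",w[:2].mean(0), np.linalg.norm(w[0]-w[1]))
d=w[1]-w[0]; d/=np.linalg.norm(d); print("bay", w[:2].mean(0)+.037*np.array([d[1],-d[0]]))
# same edge of the blue tray, far right corner hidden; bay from left wall line
E
```

```text
[[ 0.4809 -0.3558]
 [ 0.4866 -0.2817]
 [ 0.6601 -0.3713]
 [ 0.6245 -0.2929]] edge mid [ 0.48374619 -0.318766  ] 0.0742878534772727
bay [ 0.52063897 -0.32158072]
```

Call:
carry_out:
  plan:
    - [0.14,0.04,-0.4,0,0,0,40]
    - [0,0,-0.4,0,0,0,40]
    - [0,0,-0.25,0,0,0,40]
    - [0,0,0,0,0,0,40]
    - [0,0,0,0,0,0,87]
    - [0,0,0,0,0,0,87]
    - [0,0,0,0,0,0,87]
    - [0,0,0,0,0,0,87]

```text
t: 24.4
eef_pos: [0.5164, -0.3212, 0.0458]
ee_rot: [-3.141, 0.001, 3.142]
force: [0.4, 0.2, 0.8]
width: 0.0742
```

Call:
carry_out:
  plan:
    - [0,0,0.3,0,0,0,87]
    - [0,0,0.9,0,0,0,87]
    - [0,0,0.9,0,0,0,87]
    - [0,0,0.4,0,0,0,87]
    - [0,0.94,0,0,0,0,87]
    - [0,0.94,0,0,0,0,87]
    - [0,0.94,0,0,0,0,87]
    - [0,0.94,0,0,0,0,87]

```text
t: 25.2
eef_pos: [0.516, -0.2262, 0.1079]
ee_rot: [3.142, 0.0, 3.141]
force: [0.8, 0.3, -0.1]
width: 0.0871
```

Call:
carry_out:
  plan:
    - [0,0.94,0,0,0,0,87]
    - [0,0.94,0,0,0,0,87]
    - [0,0.94,0,0,0,0,87]
    - [0,0.94,0,0,0,0,87]
    - [0,0.94,0,0,0,0,87]
    - [0,0.94,0,0,0,0,87]
    - [0,0.94,0,0,0,0,87]
    - [0,0.94,0,0,0,0,87]

```text
t: 26.0
eef_pos: [0.516, -0.0381, 0.108]
ee_rot: [3.141, 0.0, 3.141]
force: [0.1, -0.2, -0.3]
width: 0.0867
```

Call:
carry_out:
  plan:
    - [0,0.94,0,0,0,0,87]
    - [0,0.94,0,0,0,0,87]
    - [0,0.94,0,0,0,0,87]
    - [0,0.94,0,0,0,0,87]
    - [0,0.94,0,0,0,0,87]
    - [0,0.94,0,0,0,0,87]
    - [-0.2,0.94,0,0,0,0,87]
    - [-0.2,0.94,0,0,0,0,87]

```text
t: 26.8
eef_pos: [0.5059, 0.1499, 0.1079]
ee_rot: [3.141, 0.0, 3.141]
force: [0.5, 0.6, -0.5]
width: 0.087
```

Call:
carry_out:
  plan:
    - [-0.2,0.94,0,0,0,0,87]
    - [-0.2,0.94,0,0,0,0,87]
    - [-0.2,0.94,0,0,0,0,87]
    - [-0.2,0.94,0,0,0,0,87]
    - [-0.2,0.94,0,0,0,0,87]
    - [-0.2,0.94,0,0,0,0,87]
    - [-0.1,0.94,0,0,0,0,87]
    - [-0.02,0.94,0,0,0,0,87]

```text
t: 27.6
eef_pos: [0.4728, 0.338, 0.108]
ee_rot: [3.141, 0.0, -3.142]
force: [0.8, -0.1, 0.0]
width: 0.0868
```

```bash
python3 - <<'E'
from h import *
print([get_state()["eef_pos"].round(4)])
b=optics.grab_frame("scene")[120:260,150:450]; t=optics.grab_frame("top")[160:270,300:480]; cv2.imwrite("pics/t7.png",t)
cv2.imwrite("pics/c7.png",np.vstack([cv2.resize(b,(720,336),interpolation=3),cv2.resize(t,(720,440),interpolation=3)[:264*2//2+0]]))
E
```

```text
[array([0.4728, 0.338 , 0.108 ])]
```

View pics/c7.png

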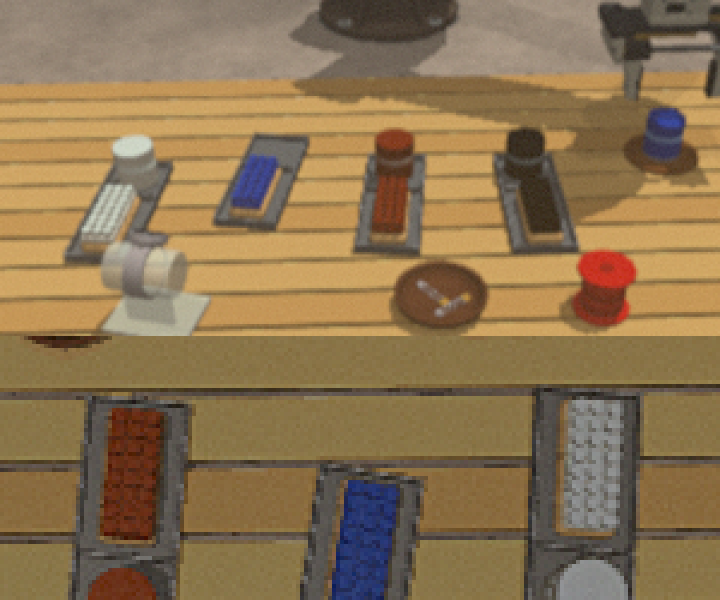

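Call:
carry_out:
  plan:
    - [0,0,-0.5,0,0,0,87]
    - [0,0,-0.55,0,0,0,87]
    - [0,0,-0.55,0,0,0,87]
    - [0,0,-0.55,0,0,0,87]
    - [0,0,-0.5,0,0,0,87]
    - [0,0,0,0,0,0,60]
    - [0,0,0,0,0,0,50]
    - [0,0,0,0,0,0,45]
  newtons: 10

```text
t: 28.5
eef_pos: [0.4735, 0.3371, 0.0421]
ee_rot: [3.141, 0.001, 3.141]
force: [0.4, 0.9, 0.1]
width: 0.0683
```

Call:
carry_out:
  plan:
    - [0,0,0,0,0,0,40]
    - [0,0,0,0,0,0,40]
    - [0,0,0,0,0,0,40]
    - [0,0,0,0,0,0,40]
  newtons: 20

```text
t: 28.9
eef_pos: [0.4734, 0.3373, 0.0421]
ee_rot: [3.141, 0.001, -3.141]
force: [-1.3, -0.3, 2.8]
width: 0.0479
```

```bash
cat pics/none 2>/dev/null; python3 - <<'E'
from h import *
t=cv2.imread("pics/t7.png"); h=cv2.cvtColor(t,cv2.COLOR_BGR2HSV).astype(int)
cv2.imwrite("pics/c8.png",cv2.resize(t,(720,440),interpolation=3))
E
```

```text
(no output)
```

View pics/c8.png

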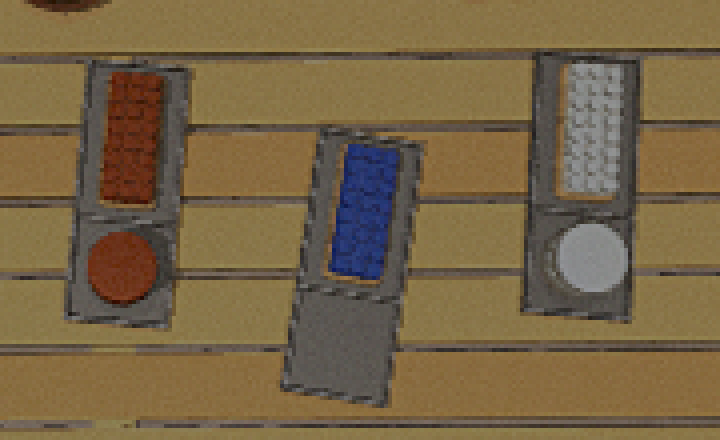

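Call:
carry_out:
  plan:
    - [0,0,0.3,0,0,0,40]
    - [0,0,0.9,0,0,0,40]
    - [0,0,0.9,0,0,0,40]
    - [0,0,0.9,0,0,0,40]
    - [-0.05,-0.5,0,0,0,0,40]
    - [-0.05,-0.94,0,0,0,0,40]
    - [-0.05,-0.94,0,0,0,0,40]
    - [-0.05,-0.94,0,0,0,0,40]

```text
t: 29.7
eef_pos: [0.4675, 0.2519, 0.1162]
ee_rot: [-3.141, -0.001, 3.142]
force: [0.4, -0.1, -1.6]
width: 0.0475
```

Call:
carry_out:
  plan:
    - [-0.05,-0.94,0,0,0,0,40]
    - [-0.05,-0.94,0,0,0,0,40]
    - [-0.05,-0.94,0,0,0,0,40]
    - [-0.05,-0.94,0,0,0,0,40]
    - [-0.05,-0.94,0,0,0,0,40]
    - [-0.05,-0.94,0,0,0,0,40]
    - [-0.05,-0.94,0,0,0,0,40]
    - [-0.05,-0.94,0,0,0,0,40]

```text
t: 30.5
eef_pos: [0.4575, 0.0638, 0.1165]
ee_rot: [-3.142, -0.0, 3.141]
force: [0.8, -0.2, -0.8]
width: 0.0478
```

Call:
carry_out:
  plan:
    - [0,-0.94,0,0,0,0,40]
    - [0,-0.94,0,0,0,0,40]
    - [0,-0.94,0,0,0,0,40]
    - [0,-0.94,0,0,0,0,40]
    - [0,-0.94,0,0,0,0,40]
    - [0,-0.94,0,0,0,0,40]
    - [0,-0.94,0,0,0,0,40]
    - [0,-0.94,0,0,0,0,40]

```text
t: 31.3
eef_pos: [0.4572, -0.1239, 0.1165]
ee_rot: [-3.142, -0.0, 3.141]
force: [-0.8, 0.1, -1.4]
width: 0.0477
```

Call:
carry_out:
  plan:
    - [0,-0.94,0,0,0,0,40]
    - [0,-0.5,0,0,0,0,40]
    - [0,0,-0.6,0,0,0,40]
    - [0,0,-0.9,0,0,0,40]
    - [0,0,-0.5,0,0,0,40]
    - [0,0,0,0,0,0,40]
    - [0,0,0,0,0,0,40]

```text
t: 32.0
eef_pos: [0.4579, -0.1584, 0.0668]
ee_rot: [-3.141, -0.0, 3.141]
force: [0.0, -0.1, -0.9]
width: 0.0478
```

```bash
python3 - <<'E'
from h import *
print([get_state()["eef_pos"].round(4)], onz("top",(385.9,246.25),.024))
b=optics.grab_frame("scene")[130:230,220:340]
cv2.imwrite("pics/c9.png",cv2.resize(b,(720,600),interpolation=3))
E
```

```text
[array([ 0.4579, -0.1584,  0.0668])] [[ 0.45733972 -0.16068839]]
```

View pics/c9.png

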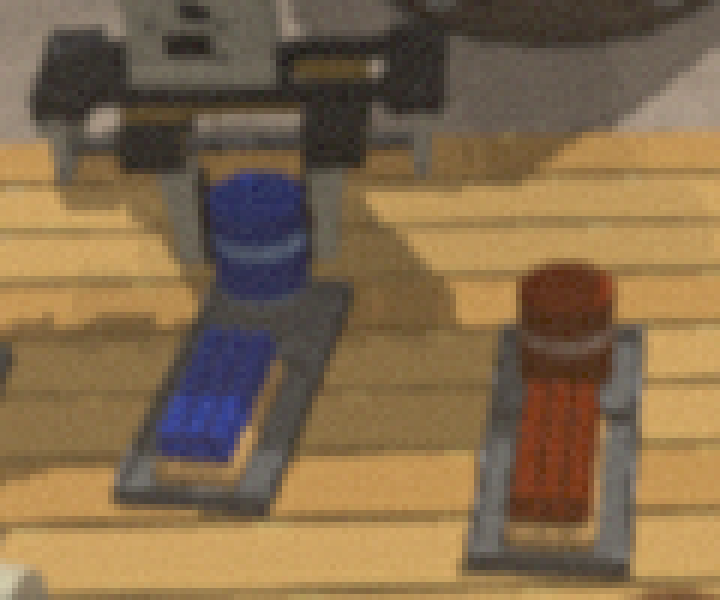

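Call:
carry_out:
  plan:
    - [0,0,-0.4,0,0,0,40]
    - [0,0,-0.35,0,0,0,40]
    - [0,0,-0.25,0,0,0,40]
    - [0,0,0,0,0,0,40]
    - [0,0,0,0,0,0,87]
    - [0,0,0,0,0,0,87]
    - [0,0,0,0,0,0,87]
    - [0,0,0,0,0,0,87]

```text
t: 32.85
eef_pos: [0.4582, -0.1581, 0.0416]
ee_rot: [3.142, 0.0, 3.142]
force: [0.0, 0.3, -1.3]
width: 0.0743
```

Call:
carry_out:
  plan:
    - [0,0,0.3,0,0,0,87]
    - [0,0,0.9,0,0,0,87]
    - [0,0,0.9,0,0,0,87]
    - [0,0,0.9,0,0,0,87]
    - [0,-0.9,0.5,0,0,0,87]
    - [0,-0.9,0.5,0,0,0,87]
    - [0,-0.9,0.5,0,0,0,87]
    - [0,-0.9,0.5,0,0,0,87]

```text
t: 33.65
eef_pos: [0.4581, -0.2489, 0.168]
ee_rot: [-3.141, 0.001, -3.141]
force: [0.5, 0.2, -0.3]
width: 0.087
```

Call:
carry_out:
  plan:
    - [0,-0.9,0.5,0,0,0,87]
    - [0,-0.9,0.5,0,0,0,87]
    - [0,-0.9,0,0,0,0,87]
    - [0,-0.9,0,0,0,0,87]
    - [0,-0.9,0,0,0,0,87]
    - [0,-0.9,0,0,0,0,87]
    - [0,-0.9,0,0,0,0,87]
    - [0,-0.9,0,0,0,0,87]

```text
t: 34.45
eef_pos: [0.458, -0.429, 0.1922]
ee_rot: [-3.141, 0.0, 3.142]
force: [0.5, 0.5, -0.5]
width: 0.0874
```

Call:
carry_out:
  plan:
    - [0,-0.9,0,0,0,0,87]
    - [0,-0.9,0,0,0,0,87]
    - [0,-0.5,0,0,0,0,87]
    - [0,0,0,0,0,0,87]

```text
t: 34.85
eef_pos: [0.4578, -0.4867, 0.1914]
ee_rot: [3.141, -0.0, 3.14]
force: [0.0, -0.2, 0.1]
width: 0.0868
```

```bash
python3 - <<'E'
from h import *
print([get_state()["eef_pos"].round(4)])
t=optics.grab_frame("top"); s=optics.grab_frame("scene")
bay=dict(black=(.5150,.154),brown=(.5088,-.007),blue=(.4574,-.1595),white=(.5115,-.322)); M=masks(t)
h=cv2.cvtColor(t,cv2.COLOR_BGR2HSV).astype(int); M["white"]=(h[...,2]>125)&(h[...,1]<50)
for k in bay:
    for c,a,b,l in blobs(M[k],(250,205,475,270),90):
        w=onz("top",np.argwhere(l)[:,::-1],.07); w=(w.min(0)+w.max(0))/2; print(k,a,b,w.round(4),"off mm",(1000*(w-bay[k])).round(1))
cv2.imwrite("pics/c10.png",np.vstack([cv2.resize(t[165:270,240:480],(720,315),interpolation=3),cv2.resize(s[150:270,160:450],(720,285),interpolation=3)]))
E
```

```text
[array([ 0.4578, -0.4867,  0.1914])]
black 93 [447 215  11  26] [ 0.5042 -0.332 ] off mm [ -10.8 -486. ]
black 287 [262 217  21  19] [0.5114 0.1496] off mm [-3.6 -4.4]
black 593 [449 216  26  54] [ 0.4646 -0.3566] off mm [ -50.4 -510.6]
brown 173 [322 218  17  18] [ 0.509  -0.0066] off mm [0.2 0.4]
blue 314 [382 205  17  25] [ 0.5336 -0.1681] off mm [76.2 -8.6]
blue 261 [378 237  19  18] [ 0.4574 -0.1575] off mm [0. 2.]
white 206 [440 216  16  17] [ 0.5136 -0.3205] off mm [2.1 1.5]
```

View pics/c10.png

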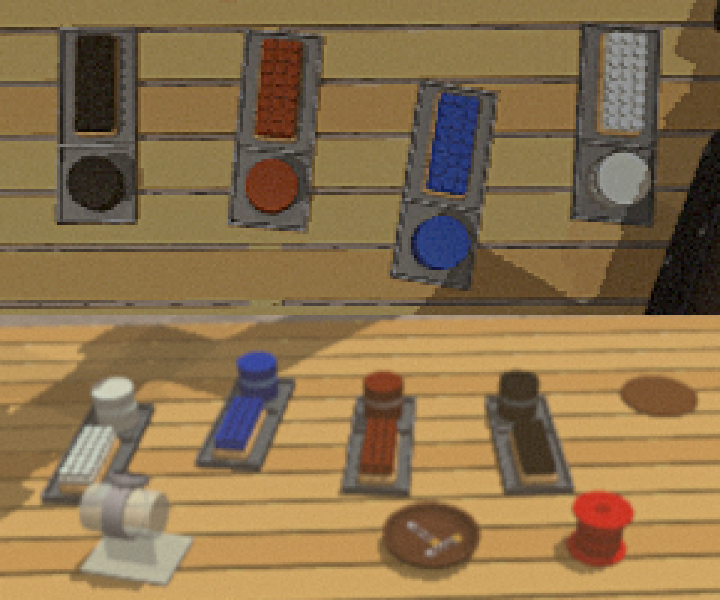

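All four jars stand upright in the matching bays, at most about 6 mm off centre. The watch stand has not moved and the gripper is clear, so I am handing in.

```bash
python3 -c "
from station import arm; print(arm.job_done())"
```

```text
the job is handed in; nothing more can be done
None
```

All four jars now stand in the tray with the brush of their own colour, and the job is handed in at about 35 s of the 128 s allowed. I parked the blue jar on the cork mat. Then I moved black, brown and white into their own trays, and finally blue from the mat into the blue tray.

**Last checks:**
- **Jar positions:** in the top view the jars measured off their bay centres by about 6 mm (black; its mask includes some shadow), 0.5 mm (brown), 2 mm (blue) and 3 mm (white). The limit is 15 mm.
- **Upright and clear:** in both views all jars look upright on the bay floors. The gripper is empty and well clear, and the watch stand looks where it was; I judged these by eye.

**Disagreement:** the two cameras differed by about 8 mm to 2 cm in x, on points I mostly picked by eye in the scene view. I placed each jar using the top view. The jar placings and grip widths (47 to 48 mm) fitted that view.

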